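# Pack the presentation tray with cherry pralines and the long bar

### The job

Pack the wooden presentation tray: stand the three cherry pralines that have stems upright on the floor of the square cells, one to a cell, and lay the long chocolate bar flat in the long cell. Set them down rather than dropping them, and let go. Leave the stemless pralines, the short bar and the jar where they are.

Things in the scene. Friction and masses are not known exactly. Their poses are not given: they have to be found in the camera images.
- cherry1: cherry praline WITH stem: upright dark fluted cup 36 mm across, straight sides to 26 mm, dark chocolate dome to 40 mm, thin (5 mm) pale straw-coloured stem with a 7 mm knob end from the middle of the dome to 70 mm, its tip leaning 13 mm towards its +x; 30 g; origin: centre of underside, z up. Grip the straight sides. Goes in a square cell, any of them
- cherry2: cherry praline WITH stem: upright dark fluted cup 36 mm across, straight sides to 26 mm, dark chocolate dome to 40 mm, thin (5 mm) pale straw-coloured stem with a 7 mm knob end from the middle of the dome to 70 mm, its tip leaning 13 mm towards its +x; 30 g; origin: centre of underside, z up. Grip the straight sides. Goes in a square cell, any of them
- cherry3: cherry praline WITH stem: upright dark fluted cup 36 mm across, straight sides to 26 mm, dark chocolate dome to 40 mm, thin (5 mm) pale straw-coloured stem with a 7 mm knob end from the middle of the dome to 70 mm, its tip leaning 13 mm towards its +x; 30 g; origin: centre of underside, z up. Grip the straight sides. Goes in a square cell, any of them
- long_bar: the long dark chocolate bar lying flat: 150 mm long (its y axis), 28 mm wide (its x axis), straight sides up to 22 mm, small ridges on top up to 26 mm; about 105 g; origin at the centre of its underside. Belongs in the long cell, lying along it
- plain1: look-alike: the same cup and dark dome (36 mm across, 40 mm high) but with NO stem; about 30 g; origin at the centre of its underside. Does not belong: stays where it is
- plain2: look-alike: the same cup and dark dome (36 mm across, 40 mm high) but with NO stem; about 30 g; origin at the centre of its underside. Does not belong: stays where it is
- short_bar: look-alike: the same kind of chocolate bar but short, 85 mm long (its y axis), 28 mm wide, 26 mm high; origin at the centre of its underside. Does not belong: stays where it is
- tray: low pale wooden tray, loose, 0.6 kg, 128 (its x) by 196 (its y) by 13 mm high, turned any way; floor 3 mm, walls and dividers 4 mm thick, cells 10 mm deep. Origin: centre of underside. Long cell 56 (x) by 188 (y) mm, centred at tray x -32, y 0. Three square cells 60 by 60 mm in a row, centred at tray x +30, y -64, 0 and +64 mm
- jar: bystander: small closed amber glass jar with a steel lid, 48 mm across, 62 mm high, standing; origin at the centre of its underside. Leave it alone
There are look-alikes about, which are no part of the job. What is shaped like the cherry2 but blue is not meant.

How it is judged:
By the outcome, as a careful person would: the job done as asked, in the order asked, and still so for the second after the job is handed in, with the robot touching nothing.
It also fails if it takes over 96 s, if anything falls off the work surface, if the arm or the gripper's body presses on something with over 40 N, if the wrist force passes 120 N, or if a joint passes its speed limit or range.

### The arm

A 6-joint arm with a two-finger parallel gripper is mounted at the origin on the work surface. World frame = base frame: x ahead of the robot, y to its left, z up, the work surface at z = 0. Lengths are in m, angles in rad, forces in N, time in s.
With the tool pointing down it reaches from about 0.275 to 0.775 m from the base axis. Payload 14.6 kg.
Tool frame: the origin (TCP) lies midway between the tips of the shut fingers; the grasp point (between the pads) lies 19 mm behind it; z points along the fingers, y is the line along which they close (so a half turn about z gives the same grasp; the last joint's range is limited). The gripper opens to 85 mm and grips with 20 to 120 N. Pads are 22 mm wide; open, the fingers measure 114 mm over their backs; the gripper's body (76 mm by 85 mm) begins 54 mm behind the grasp point. The pads swing forward as they close: fully open they stand 13 mm farther back than shut.
Start: joints at [1.008, 0.263, -0.048, 1.259, 0, 1.415], TCP at [0.208, 0.482, 0.231] pointing down, gripper open.
Joint ranges: [-2.65, 2.65], [-0.89, 1.7], [-1.18, 1.37], [-2.13, 2.11], [-1.35, 1.29], [-3.14, 3.14]. Speed limits (rad/s): [1.89, 1.89, 2.57, 2.79, 3.14, 3.14].

### API

Orientations are given as a unit quaternion [w, x, y, z].
In Python, from bench import sense, get_image, hand_in gives the robot as it stands.
- The arm moves only by the tool servo_tool, never from a script. Its argument "steps" is a list of rows, each a list of 3 entries, a list of its own where there are three numbers: the shift along the world's x, y, z in m, then the turn, a rotation vector about the world's x, y, z in degrees, then the opening, from 0 (shut) to 1 (fully open). In form: [[[tx, ty, tz], [wx, wy, wz], jaw], ...]. A call has 1 to 8 rows; each row shifts and turns the commanded pose from where the row before left it; what a row does not reach is not made up. A row lasts 1/8 s, in which the tool goes at most 62.5 mm and 10.7 degrees, less where a joint would pass 70% of its speed; a pose out of reach is approached as far as the arm can. A call is refused whole if a number of a shift passes 0.0625 or a number of a turn 10.7, either way. A call with a gripper value outside its range is refused whole. The fingers move at their own pace and stop on an object; the grip force is fixed at half the most. Time passes only in rows, so rows that do not move let the fingers close. It gives the time, the measured TCP pose, the force, the opening and the grip force at its end, in the units of the state.
- sense(): the state, without advancing time (a new reading comes with each control period).
- get_image(name): name is "side" or "top" or "wrist"; returns a dict with "img" (384x512x3 uint8, red, green, blue), "range_z" (384x512 float32, m along the optical axis (not along the pixel's ray), 0 where there is no reading), "intrinsics" (3x3 intrinsics, pixels), "k1" (the pictures are not rectified: a ray, as slopes to the right and down, at radius r is drawn at 1 + k1 r^2 times it, then the intrinsics apply), "world_from_camera" (4x4, takes a point from camera to world coordinates). Camera axes: x right, y down, z forward; pixel columns grow to the right and rows downward; lengths in m; the calibration is good to about 2 mm. A picture is of the moment at which its call begins.
- hand_in(): hands the job in; it is judged then, once.
The state is a dict: "t": time; "joint_positions": joint angles; "joint_vel": joint speeds; "joint_efforts": joint torques, N m; "position": TCP position; "eef_rot": TCP orientation; "ft_force": force on the tool from outside, world axes, zero at the start; "ft_torque": the same for the moment, N m; "width": opening from 0.0 (shut) to 1.0 (fully open); "grasp_force": force on a finger pad.
Only numpy, scipy, OpenCV 4.12 (cv2) and the standard library are available. Lean on these libraries where they do the work, as an engineer would, in place of code of your own. Each camera call takes 0.05 s, during which the arm holds its last target. There are 200 camera calls.

## Working session

There is one attempt and no reset: what is moved stays moved. The work goes in short steps, Python scripts to look and compute and a tool call to move; the robot and the scene stay as the last step left them, time stands still between calls to the robot, and variables do not carry over. Pictures are saved under pics/ and viewed, at most 14 in all, crops included, and the job is handed in when it is done.

Besides the shell and the picture viewer there is one more tool, called after ">>>" as name(argument=value, ...), one argument or row to a line, values as JSON. servo_tool: Moves the arm, as the interface text tells. Its arguments: {"type":"object","properties":{"steps":{"type":"array"}},"required":["steps"]}

```bash
mkdir -p pics; cat > h.py <<'E'
import numpy as np, cv2
from bench import sense, get_image, hand_in
def cloud(d):
    K=d["intrinsics"];z=d["range_z"];h,w=z.shape
    u,v=np.meshgrid(np.arange(w),np.arange(h))
    p=cv2.undistortPoints(np.stack([u,v],-1).reshape(-1,1,2).astype(np.float64),np.array(K,float),np.array([d["k1"],0,0,0.])).reshape(h,w,2)
    P=np.stack([p[...,0]*z,p[...,1]*z,z],-1)
    T=np.array(d["world_from_camera"]);W=P@T[:3,:3].T+T[:3,3]
    W[z<=0]=np.nan
    return W
def save(n,img,s=1):
    cv2.imwrite("pics/"+n,cv2.resize(img[...,::-1],None,fx=s,fy=s,interpolation=cv2.INTER_CUBIC))
E
python3 - <<'E'
from h import *
s=sense();print(s)
for n in("top","side"):
    d=get_image(n);save(n+"0.png",d["img"],1.56)
    np.savez(n+"0.npz",W=cloud(d),img=d["img"]);print(n,np.round(d["world_from_camera"],3).tolist())
E
```

```text
{'t': 0.0, 'joint_positions': array([ 1.00769443e+00,  2.63547318e-01, -4.89551488e-02,  1.25938014e+00,
        1.04661736e-06,  1.41548272e+00]), 'joint_vel': array([-0.00063499, -0.0017768 , -0.00080154,  0.00068025,  0.00050108,
        0.00055736]), 'joint_efforts': array([ 2.24042351e-04, -6.37618160e+01,  3.84554923e+01,  1.39571496e-02,
       -4.18632033e-05, -1.57071753e-05]), 'position': array([0.20806761, 0.48171097, 0.23080576]), 'eef_rot': array([-1.91422100e-04,  2.02484305e-01,  9.79285357e-01, -5.08292443e-04]), 'ft_force': array([0.42373125, 0.41117842, 0.76880835]), 'ft_torque': array([0.02047946, 0.01552871, 0.01173007]), 'grasp_force': 0.0, 'width': 1.0005307138989248}
top [[0.022, -0.994, 0.103, 0.425], [-1.0, -0.023, -0.011, 0.004], [0.014, -0.103, -0.995, 1.065], [0.0, 0.0, 0.0, 1.0]]
side [[0.802, -0.33, 0.499, 0.063], [-0.598, -0.445, 0.666, -0.635], [0.002, -0.832, -0.554, 0.574], [0.0, 0.0, 0.0, 1.0]]
```

View pics/top0.png

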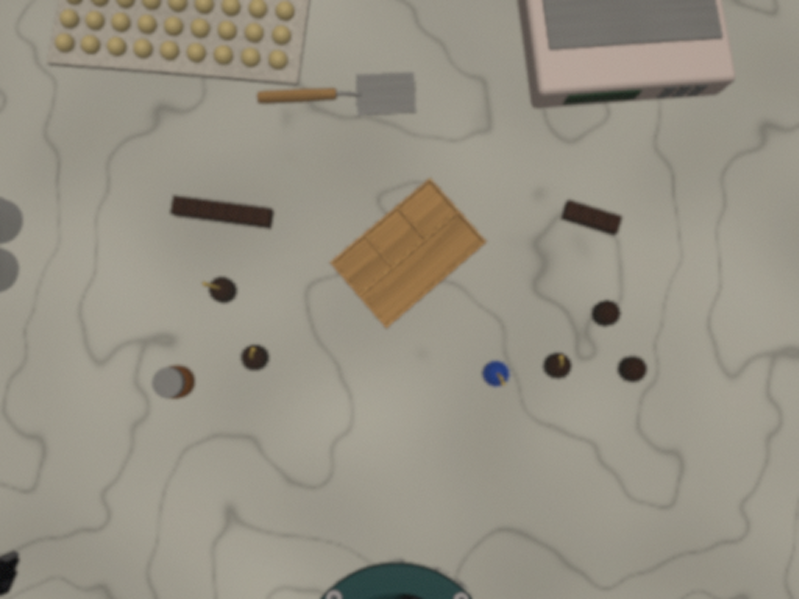

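View pics/side0.png

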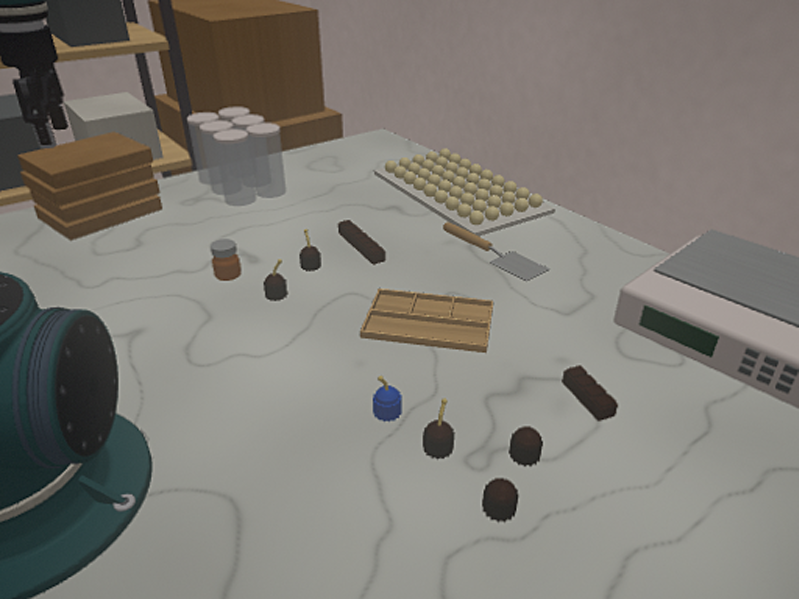

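The top view shows stemmed cherries at (222,290), (255,357) and (557,365), the long bar at (222,212), and the tray with corners (431,180), (486,241), (387,327) and (331,263). The blue look-alike is at (496,374), the plain ones at (605,313) and (632,369). The side view confirms the stems.

```bash
python3 - <<'E'
from h import *
f=np.load("top0.npz");W=f["W"];img=f["img"].astype(int)
g=img.sum(-1)
for n,(u,v) in dict(chA=(222,290),chB=(255,357),chC=(557,365),bar=(222,212),p1=(605,313),p2=(632,369),sb=(591,217)).items():
    u/=1.56;v/=1.56;r=16 if n not in("bar","sb") else 38
    u0,v0=int(u),int(v);S=W[v0-r:v0+r,u0-r:u0+r].reshape(-1,3)
    S=S[np.isfinite(S[:,0])]
    lo=.008
    m=S[(S[:,2]>lo)&(S[:,2]<.043)]
    (c,wh,a)=cv2.minAreaRect(m[:,:2].astype(np.float32))
    print(n,len(m),np.round(c,4),np.round(wh,3),round(a,1),"top z",np.round(np.percentile(S[:,2],[1,50,97,100]),3))
K=[(431,180),(486,241),(387,327),(331,263),(408,254)]
for u,v in K:print(np.round(W[int(v/1.56),int(u/1.56)],4))
u0,v0,r=261,163,60
S=W[v0-r:v0+r,u0-r:u0+r];c=img[v0-r:v0+r,u0-r:u0+r]
m=(c[...,0]-c[...,2]>45)
q=S[m];q=q[np.isfinite(q[:,0])];cc=cv2.minAreaRect(q[:,:2].astype(np.float32));print("tray",m.sum(),cc,np.percentile(q[:,2],[5,50,95]))
E
```

```text
chA 205 [0.5261 0.2647] [0.034 0.037] 84.7 top z [-0.004  0.001  0.043  0.075]
chB 217 [0.4284 0.2139] [0.036 0.036] 1.6 top z [-0.004  0.001  0.04   0.072]
chC 213 [ 0.4256 -0.2236] [0.037 0.036] 71.4 top z [-0.004  0.001  0.041  0.071]
bar 817 [0.6426 0.2724] [0.15  0.029] 84.2 top z [-0.004  0.001  0.027  0.031]
p1 235 [ 0.5045 -0.2973] [0.037 0.037] 30.4 top z [-0.004  0.001  0.04   0.044]
p2 232 [ 0.423  -0.3348] [0.038 0.035] 86.7 top z [-0.004  0.001  0.039  0.045]
sb 490 [ 0.6416 -0.2961] [0.127 0.031] 72.5 top z [-0.004  0.001  0.026  0.031]
[ 0.6979 -0.0364  0.0119]
[ 0.6077 -0.1185  0.0143]
[0.4781 0.0231 0.0155]
[0.5696 0.1074 0.0159]
[ 0.5861 -0.004   0.0155]
tray 4671 ((0.5898397564888, -0.004326239228248596), (0.13009077310562134, 0.19568277895450592), 42.03278350830078) [0.00024028 0.00374253 0.01402796]
```

Everything checks out against known sizes: the tray measures 130×196 mm, the cups 36 mm and the bar 150×29 mm. The tray centre is (0.590, −0.004), with its +x axis at 42°. I'll close the fingers along tray x (42°) and go above cherry B.

>>> servo_tool(
  steps=[
    [[0.0275,-0.0335,-0.008],[0,0,-3.1],1],
    [[0.0275,-0.0335,-0.008],[0,0,-3.1],1],
    [[0.0275,-0.0335,-0.008],[0,0,-3.1],1],
    [[0.0275,-0.0335,-0.008],[0,0,-3.1],1],
    [[0.0275,-0.0335,-0.008],[0,0,-3.1],1],
    [[0.0275,-0.0335,-0.008],[0,0,-3.1],1],
    [[0.0275,-0.0335,-0.008],[0,0,-3.0],1],
    [[0.0275,-0.0335,-0.008],[0,0,-3.0],1],
  ],
)

```text
t: 1.1
position: [0.4289, 0.2127, 0.1669]
eef_rot: [-0.0, 0.407, 0.913, -0.0]
ft_force: [1.4, 0.2, 0.2]
width: 1.001
grasp_force: 0.0
```

>>> servo_tool(
  steps=[
    [[0,0,0],[0,0,0],1],
  ],
)

```text
t: 1.23
position: [0.4293, 0.2121, 0.1665]
eef_rot: [-0.0, 0.408, 0.913, -0.0]
ft_force: [0.6, 0.5, -0.2]
width: 0.995
grasp_force: 0.0
```

```bash
cat >> h.py <<'E'
def look(n,c,r=.03,zmax=.043):
    d=get_image("wrist");W=cloud(d);save(n,d["img"],1.5)
    m=(np.hypot(W[...,0]-c[0],W[...,1]-c[1])<r)&(W[...,2]>.008)&(W[...,2]<zmax)
    q=W[m]
    if len(q)<5: print("few",len(q));return
    print(len(q),cv2.minAreaRect(q[:,:2].astype(np.float32)),cv2.minEnclosingCircle(q[:,:2].astype(np.float32)),"z",np.percentile(q[:,2],[1,50,99]))
E
python3 - <<'E'
from h import *
s=sense();print(s["position"],s["eef_rot"],s["ft_force"],s["width"])
look("w1.png",(.428,.214))
E
```

```text
[0.42926369 0.21207389 0.16651186] [-3.49629471e-04  4.08240421e-01  9.12874250e-01 -4.89969211e-04] [ 0.64730849  0.49104519 -0.21772567] 0.9947166417128701
1434 ((0.428518682718277, 0.21421369910240173), (0.03687334805727005, 0.03699898719787598), 0.12806427478790283) ((0.4286457300186157, 0.21418845653533936), 0.018996894359588623) z [0.00985339 0.03398349 0.04069757]
```

View pics/w1.png

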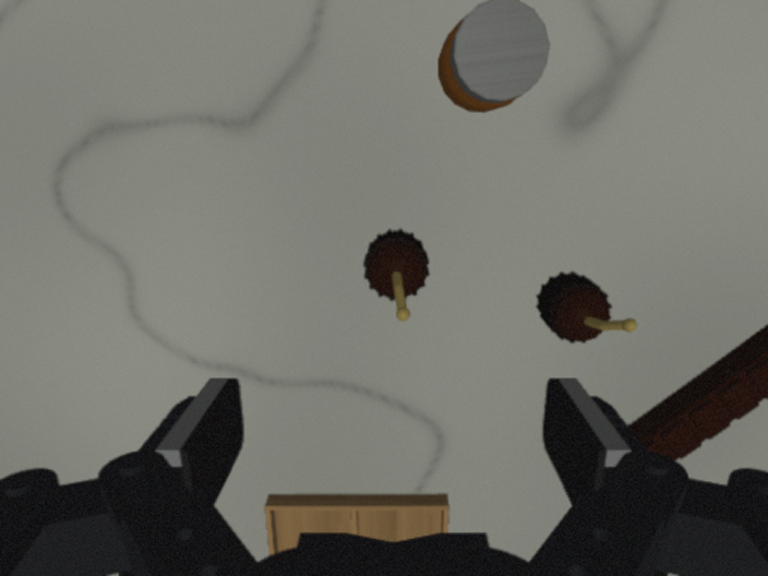

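The wrist picture shows cherry B at about (397,265) and cherry A at (573,307). The jar is at (500,50), clear of the fingers. B measures (0.4285, 0.2142), matching the top view, so I'll descend and grip.

>>> servo_tool(
  steps=[
    [[-0.001,0.002,-0.035],[0,0,0],1],
    [[0,0,-0.035],[0,0,0],1],
    [[0,0,-0.035],[0,0,0],1],
    [[0,0,-0.03],[0,0,0],1],
    [[0,0,-0.021],[0,0,0],1],
    [[0,0,0],[0,0,0],1],
    [[0,0,0],[0,0,0],0.5],
    [[0,0,0],[0,0,0],0.3],
  ],
)

```text
t: 2.28
position: [0.4277, 0.2163, 0.0122]
eef_rot: [0.001, 0.406, 0.914, 0.001]
ft_force: [-0.7, -0.0, 0.2]
width: 0.609
grasp_force: 0.0
```

>>> servo_tool(
  steps=[
    [[0,0,0],[0,0,0],0.3],
    [[0,0,0],[0,0,0],0.3],
    [[0,0,0],[0,0,0],0.3],
    [[0,0,0],[0,0,0],0.3],
    [[0,0,0],[0,0,0],0.3],
  ],
)

```text
t: 2.9
position: [0.4276, 0.2162, 0.0123]
eef_rot: [0.0, 0.406, 0.914, 0.001]
ft_force: [-2.9, -0.2, 14.6]
width: 0.392
grasp_force: 58.2
```

>>> servo_tool(
  steps=[
    [[0,0,0.02],[0,0,0],0.3],
    [[0,0,0.04],[0,0,0],0.3],
    [[0.0236,-0.0255,0.03],[0,0,0],0.3],
    [[0.0236,-0.0255,0],[0,0,0],0.3],
    [[0.0236,-0.0255,0],[0,0,0],0.3],
    [[0.0236,-0.0255,0],[0,0,0],0.3],
    [[0.0236,-0.0255,0],[0,0,0],0.3],
    [[0.0236,-0.0255,0],[0,0,0],0.3],
  ],
)

```text
t: 3.9
position: [0.5696, 0.062, 0.1016]
eef_rot: [0.0, 0.407, 0.914, 0.0]
ft_force: [-0.4, 0.4, 0.2]
width: 0.39
grasp_force: 59.8
```

>>> servo_tool(
  steps=[
    [[0,0,-0.03],[0,0,0],0.3],
    [[0,0,0],[0,0,0],0.3],
  ],
)

```text
t: 4.15
position: [0.5676, 0.0627, 0.07]
eef_rot: [-0.002, 0.407, 0.914, -0.001]
ft_force: [-0.7, 0.0, -0.4]
width: 0.392
grasp_force: 59.8
```

```bash
python3 - <<'E'
from h import *
s=sense();print(s["position"],s["eef_rot"],s["ft_force"],s["width"])
look("w2.png",(.569,.063),.03,.09)
E
```

```text
[0.56758773 0.06270497 0.0700403 ] [-1.52459745e-03  4.06728894e-01  9.13547442e-01 -5.95083671e-04] [-0.68895796  0.02075716 -0.39646689] 0.3919281396243317
4127 ((0.5692179799079895, 0.06331783533096313), (0.05908871814608574, 0.034502170979976654), 40.05287551879883) ((0.5676213502883911, 0.06521710008382797), 0.029934506863355637) z [0.01365944 0.08291865 0.08990037]
```

View pics/w2.png

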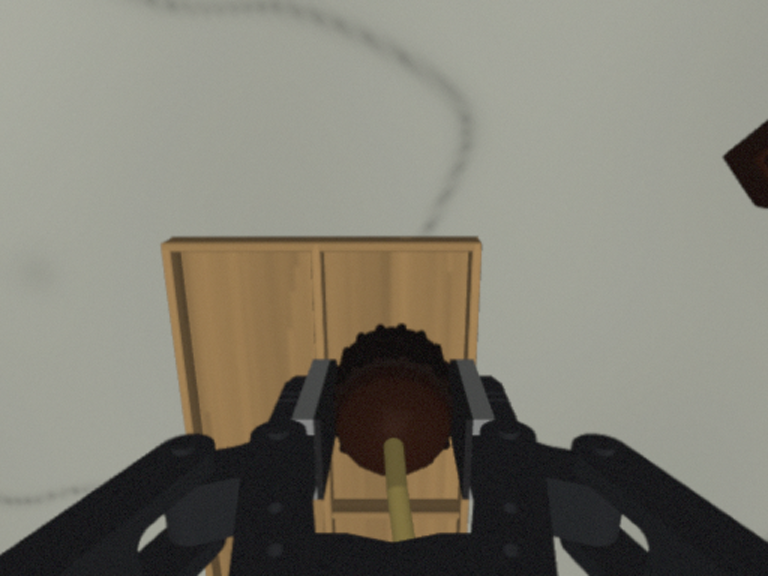

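Cherry B is held upright at about (397,410) and centred over the end square cell. Lowering it.

>>> servo_tool(
  steps=[
    [[0.001,0,-0.025],[0,0,0],0.3],
    [[0,0,-0.018],[0,0,0],0.3],
    [[0,0,-0.008],[0,0,0],0.3],
    [[0,0,-0.003],[0,0,0],0.3],
    [[0,0,0],[0,0,0],0.3],
    [[0,0,0],[0,0,0],0.3],
  ],
)

```text
t: 4.95
position: [0.5702, 0.063, 0.0179]
eef_rot: [0.0, 0.406, 0.914, 0.0]
ft_force: [0.5, -0.4, 0.3]
width: 0.394
grasp_force: 59.8
```

>>> servo_tool(
  steps=[
    [[0,0,-0.002],[0,0,0],0.3],
    [[0,0,-0.001],[0,0,0],0.3],
    [[0,0,0],[0,0,0],0.3],
    [[0,0,0],[0,0,0],0.3],
  ],
)

```text
t: 5.45
position: [0.5701, 0.0629, 0.0153]
eef_rot: [0.001, 0.406, 0.914, 0.0]
ft_force: [-4.4, 0.1, 16.0]
width: 0.393
grasp_force: 61.9
```

Contact on the floor. I'll release, rise, and head for cherry A.

>>> servo_tool(
  steps=[
    [[0,0,0],[0,0,0],0.45],
    [[0,0,0],[0,0,0],0.55],
    [[0,0,0],[0,0,0],0.7],
    [[0,0,0],[0,0,0],0.8],
    [[0,0,0.03],[0,0,0],0.8],
    [[0,0,0.04],[0,0,0],0.9],
    [[0,0,0.04],[0,0,0],1],
    [[0,0,0.04],[0,0,0],1],
  ],
)

```text
t: 6.45
position: [0.5696, 0.063, 0.1656]
eef_rot: [-0.0, 0.406, 0.914, -0.0]
ft_force: [0.8, 0.7, -0.7]
width: 1.002
grasp_force: 0.0
```

>>> servo_tool(
  steps=[
    [[-0.009,0.0405,0],[0,0,0],1],
    [[-0.009,0.0405,0],[0,0,0],1],
    [[-0.009,0.0405,0],[0,0,0],1],
    [[-0.009,0.0405,0],[0,0,0],1],
    [[-0.0085,0.0395,0],[0,0,0],1],
    [[0,0,-0.02],[0,0,0],1],
    [[0,0,0],[0,0,0],1],
    [[0,0,0],[0,0,0],1],
  ],
)

```text
t: 7.45
position: [0.5255, 0.2641, 0.1448]
eef_rot: [0.0, 0.407, 0.914, 0.0]
ft_force: [-0.0, -0.6, 0.2]
width: 1.0
grasp_force: 0.0
```

```bash
python3 - <<'E'
from h import *
s=sense();print(s["position"],s["eef_rot"])
look("w3.png",(.526,.265))
d=get_image("top");save("t3.png",d["img"][95:265,90:400],2.5);np.savez("top3.npz",W=cloud(d),img=d["img"])
E
```

```text
[0.52554734 0.26411574 0.14480701] [9.67602330e-05 4.06712267e-01 9.13556303e-01 6.02780086e-05]
1599 ((0.5258041024208069, 0.2657153606414795), (0.0371183380484581, 0.037050165235996246), 45.67925262451172) ((0.5263290405273438, 0.26561248302459717), 0.01938774809241295) z [0.01031356 0.03381586 0.04034071]
```

View pics/t3.png

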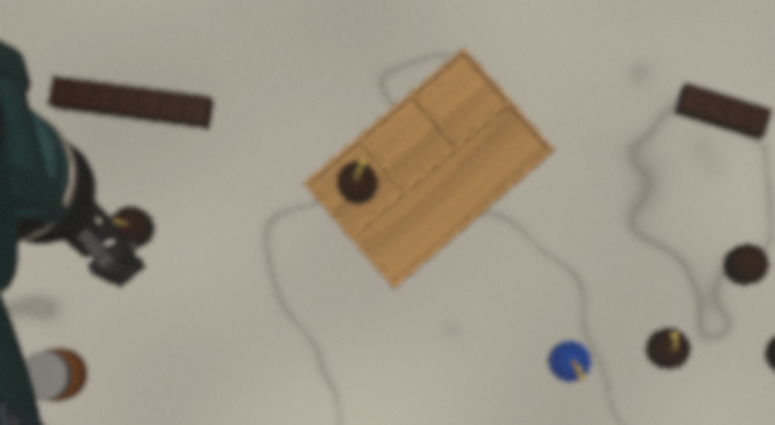

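Cherry B stands in its cell at (357,182) in the crop, and the tray hasn't moved. Now gripping A, which measures (0.526, 0.2657).

>>> servo_tool(
  steps=[
    [[0,0.0015,-0.035],[0,0,0],1],
    [[0,0,-0.035],[0,0,0],1],
    [[0,0,-0.03],[0,0,0],1],
    [[0,0,-0.02],[0,0,0],1],
    [[0,0,-0.0125],[0,0,0],1],
    [[0,0,0],[0,0,0],0.8],
    [[0,0,0],[0,0,0],0.5],
    [[0,0,0],[0,0,0],0.3],
  ],
)

```text
t: 8.55
position: [0.5259, 0.2661, 0.0128]
eef_rot: [0.001, 0.406, 0.914, 0.001]
ft_force: [-7.8, -3.8, 24.8]
width: 0.396
grasp_force: 57.7
```

>>> servo_tool(
  steps=[
    [[0,0,0],[0,0,0],0.3],
    [[0,0,0],[0,0,0],0.3],
    [[0,0,0],[0,0,0],0.3],
    [[0,0,0],[0,0,0],0.3],
    [[0,0,0],[0,0,0],0.3],
  ],
)

```text
t: 9.18
position: [0.5258, 0.2661, 0.013]
eef_rot: [0.001, 0.406, 0.914, 0.001]
ft_force: [-2.5, -1.8, 10.1]
width: 0.393
grasp_force: 58.7
```

>>> servo_tool(
  steps=[
    [[0,0,0.02],[0,0,0],0.3],
    [[0,0,0.04],[0,0,0],0.3],
    [[0,0,0.04],[0,0,0],0.3],
    [[0.014,-0.042,0],[0,0,0],0.3],
    [[0.014,-0.042,0],[0,0,0],0.3],
    [[0.0145,-0.042,0],[0,0,0],0.3],
    [[0.0145,-0.042,0],[0,0,0],0.3],
    [[0.0145,-0.042,0],[0,0,0],0.3],
  ],
)

```text
t: 10.18
position: [0.5973, 0.0545, 0.1124]
eef_rot: [0.0, 0.406, 0.914, 0.0]
ft_force: [0.9, 0.4, -0.9]
width: 0.391
grasp_force: 59.7
```

>>> servo_tool(
  steps=[
    [[0.0145,-0.0405,0],[0,0,0],0.3],
    [[0,0,0],[0,0,0],0.3],
    [[0,0,-0.03],[0,0,0],0.3],
    [[0,0,-0.03],[0,0,0],0.3],
    [[0,0,0],[0,0,0],0.3],
  ],
)

```text
t: 10.8
position: [0.6099, 0.0162, 0.0506]
eef_rot: [-0.002, 0.406, 0.914, -0.0]
ft_force: [-0.2, 0.4, 0.1]
width: 0.389
grasp_force: 59.8
```

Position is within 2 mm of the cell centre, so I'll lower to TCP z of about 0.016 and release.

>>> servo_tool(
  steps=[
    [[0.001,0,-0.018],[0,0,0],0.3],
    [[0,0,-0.011],[0,0,0],0.3],
    [[0,0,-0.005],[0,0,0],0.3],
    [[0,0,-0.002],[0,0,0],0.3],
    [[0,0,0],[0,0,0],0.3],
    [[0,0,0],[0,0,0],0.3],
  ],
)

```text
t: 11.55
position: [0.6125, 0.0154, 0.0161]
eef_rot: [0.0, 0.406, 0.914, 0.0]
ft_force: [-0.4, 1.3, -0.6]
width: 0.39
grasp_force: 60.1
```

>>> servo_tool(
  steps=[
    [[0,0,-0.001],[0,0,0],0.3],
    [[0,0,0],[0,0,0],0.3],
    [[0,0,0],[0,0,0],0.3],
  ],
)

```text
t: 11.92
position: [0.6126, 0.0154, 0.016]
eef_rot: [0.001, 0.406, 0.914, 0.0]
ft_force: [-4.4, 0.2, 15.3]
width: 0.39
grasp_force: 61.7
```

>>> servo_tool(
  steps=[
    [[0,0,0],[0,0,0],0.45],
    [[0,0,0],[0,0,0],0.55],
    [[0,0,0],[0,0,0],0.7],
    [[0,0,0],[0,0,0],0.8],
    [[0,0,0.03],[0,0,0],0.8],
    [[0,0,0.04],[0,0,0],0.9],
    [[0,0,0.04],[0,0,0],1],
    [[0,0,0.04],[0,0,0],1],
  ],
)

```text
t: 12.92
position: [0.6121, 0.0155, 0.1661]
eef_rot: [0.0, 0.406, 0.914, 0.0]
ft_force: [0.8, 0.5, -0.8]
width: 0.999
grasp_force: 0.0
```

>>> servo_tool(
  steps=[
    [[-0.031,-0.04,0],[0,0,0],1],
    [[-0.031,-0.04,0],[0,0,0],1],
    [[-0.031,-0.04,0],[0,0,0],1],
    [[-0.031,-0.04,0],[0,0,0],1],
    [[-0.031,-0.04,0],[0,0,0],1],
    [[-0.032,-0.039,0],[0,0,0],1],
    [[0,0,-0.02],[0,0,0],1],
    [[0,0,0],[0,0,0],1],
  ],
)

```text
t: 13.92
position: [0.4245, -0.2235, 0.1441]
eef_rot: [-0.001, 0.407, 0.913, 0.0]
ft_force: [-0.1, -0.4, 0.0]
width: 0.998
grasp_force: 0.0
```

```bash
python3 - <<'E'
from h import *
s=sense();print(s["position"],s["eef_rot"],s["joint_positions"])
look("w4.png",(.4256,-.2236))
d=get_image("top");save("t4.png",d["img"][95:265,90:400],2.5)
E
```

```text
[ 0.42447236 -0.22345352  0.14408265] [-9.13920407e-04  4.06961801e-01  9.13444687e-01  2.47180200e-04] [-6.54690190e-01  2.33880273e-01 -3.34846842e-01  1.00396195e+00
  5.41042157e-05  1.83561158e-01]
1649 ((0.4262707531452179, -0.2247440218925476), (0.03711582347750664, 0.037135858088731766), 15.430180549621582) ((0.4263242185115814, -0.2247074693441391), 0.019129235297441483) z [0.01049502 0.03377777 0.04039003]
```

View pics/w4.png

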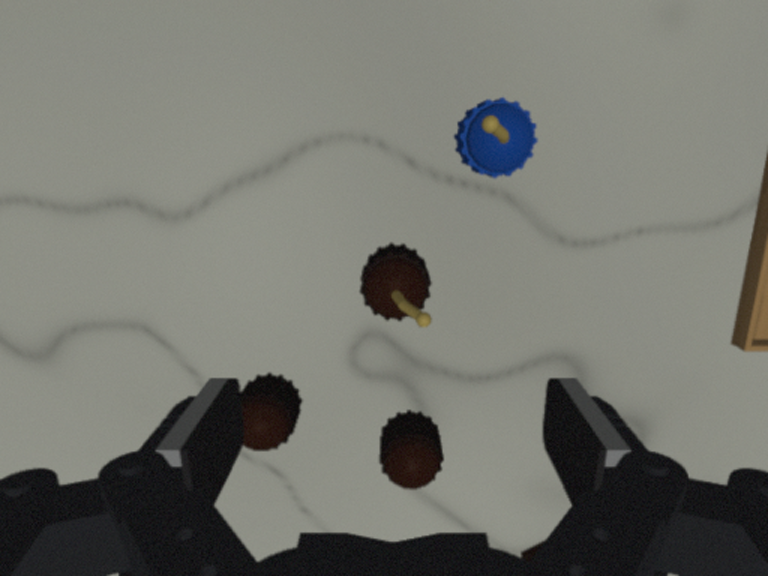

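View pics/t4.png

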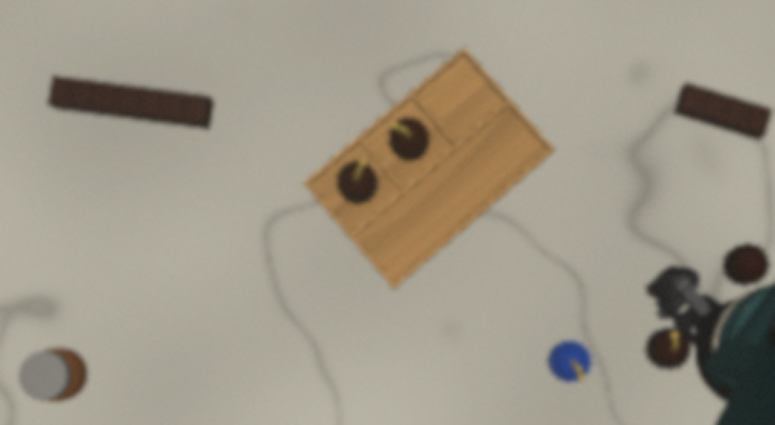

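Both cherries stand in their cells at (357,182) and (409,139), and the tray is unmoved. In the wrist view cherry C is at (396,283), with the plain ones clear of the fingers' lines. C measures (0.4263, −0.2247).

>>> servo_tool(
  steps=[
    [[0.0015,-0.001,-0.035],[0,0,0],1],
    [[0,0,-0.035],[0,0,0],1],
    [[0,0,-0.03],[0,0,0],1],
    [[0,0,-0.02],[0,0,0],1],
    [[0,0,-0.012],[0,0,0],1],
    [[0,0,0],[0,0,0],0.8],
    [[0,0,0],[0,0,0],0.5],
    [[0,0,0],[0,0,0],0.3],
  ],
)

```text
t: 15.02
position: [0.4274, -0.2249, 0.0137]
eef_rot: [0.001, 0.406, 0.914, -0.0]
ft_force: [-7.3, 5.2, 32.6]
width: 0.391
grasp_force: 57.1
```

>>> servo_tool(
  steps=[
    [[0,0,0],[0,0,0],0.3],
    [[0,0,0],[0,0,0],0.3],
    [[0,0,0],[0,0,0],0.3],
    [[0,0,0],[0,0,0],0.3],
    [[0,0,0],[0,0,0],0.3],
  ],
)

```text
t: 15.65
position: [0.4273, -0.2248, 0.0139]
eef_rot: [0.001, 0.406, 0.914, -0.0]
ft_force: [-2.0, 2.4, 13.3]
width: 0.393
grasp_force: 58.4
```

>>> servo_tool(
  steps=[
    [[0,0,0.02],[0,0,0],0.3],
    [[0,0,0.045],[0,0,0],0.3],
    [[0,0,0.045],[0,0,0],0.3],
    [[0.038,0.032,0],[0,0,0],0.3],
    [[0.038,0.032,0],[0,0,0],0.3],
    [[0.038,0.032,0],[0,0,0],0.3],
    [[0.038,0.032,0],[0,0,0],0.3],
    [[0.038,0.032,0],[0,0,0],0.3],
  ],
)

```text
t: 16.65
position: [0.618, -0.0633, 0.1234]
eef_rot: [0.0, 0.406, 0.914, 0.0]
ft_force: [-0.3, -1.7, 0.5]
width: 0.392
grasp_force: 59.8
```

>>> servo_tool(
  steps=[
    [[0.0375,0.033,0],[0,0,0],0.3],
    [[0,0,0],[0,0,0],0.3],
    [[0,0,-0.035],[0,0,0],0.3],
    [[0,0,-0.035],[0,0,0],0.3],
    [[0,0,0],[0,0,0],0.3],
  ],
)

```text
t: 17.27
position: [0.6523, -0.0318, 0.0512]
eef_rot: [-0.002, 0.407, 0.914, -0.001]
ft_force: [0.2, 0.0, 1.0]
width: 0.396
grasp_force: 59.9
```

>>> servo_tool(
  steps=[
    [[0,0,-0.018],[0,0,0],0.3],
    [[0,0,-0.01],[0,0,0],0.3],
    [[0,0,-0.004],[0,0,0],0.3],
    [[0,0,-0.002],[0,0,0],0.3],
    [[0,0,0],[0,0,0],0.3],
    [[0,0,0],[0,0,0],0.3],
  ],
)

```text
t: 18.02
position: [0.6545, -0.0316, 0.0191]
eef_rot: [0.0, 0.406, 0.914, 0.0]
ft_force: [-0.8, 0.5, -0.8]
width: 0.39
grasp_force: 59.9
```

>>> servo_tool(
  steps=[
    [[0,0,-0.0015],[0,0,0],0.3],
    [[0,0,-0.001],[0,0,0],0.3],
    [[0,0,0],[0,0,0],0.3],
    [[0,0,0],[0,0,0],0.3],
  ],
)

```text
t: 18.52
position: [0.6544, -0.0316, 0.017]
eef_rot: [0.0, 0.406, 0.914, 0.0]
ft_force: [-2.7, 0.8, 8.6]
width: 0.391
grasp_force: 61.2
```

>>> servo_tool(
  steps=[
    [[0,0,0],[0,0,0],0.45],
    [[0,0,0],[0,0,0],0.55],
    [[0,0,0],[0,0,0],0.7],
    [[0,0,0],[0,0,0],0.8],
    [[0,0,0.03],[0,0,0],0.8],
    [[0,0,0.04],[0,0,0],0.9],
    [[0,0,0.04],[0,0,0],1],
    [[0,0,0.04],[0,0,0],1],
  ],
)

```text
t: 19.52
position: [0.6542, -0.0315, 0.1676]
eef_rot: [0.0, 0.406, 0.914, 0.0]
ft_force: [0.5, 0.0, -0.5]
width: 1.0
grasp_force: 0.0
```

>>> servo_tool(
  steps=[
    [[-0.0015,0.038,0],[0,0,-6],1],
    [[-0.0015,0.038,0],[0,0,-6],1],
    [[-0.0015,0.038,0],[0,0,-6],1],
    [[-0.0015,0.038,0],[0,0,-6],1],
    [[-0.0015,0.038,0],[0,0,-6],1],
    [[-0.0015,0.038,0],[0,0,-6],1],
    [[-0.0015,0.038,0],[0,0,-6],1],
    [[-0.0015,0.038,0],[0,0,-6],1],
  ],
)

```text
t: 20.52
position: [0.6421, 0.2737, 0.1662]
eef_rot: [-0.0, 0.744, 0.668, -0.0]
ft_force: [0.1, 0.3, -0.2]
width: 0.997
grasp_force: 0.0
```

>>> servo_tool(
  steps=[
    [[0,0,0],[0,0,0],1],
    [[0,0,0],[0,0,0],1],
  ],
)

```text
t: 20.78
position: [0.6423, 0.272, 0.1662]
eef_rot: [0.0, 0.743, 0.67, -0.0]
ft_force: [0.8, -0.2, -0.4]
width: 0.999
grasp_force: 0.0
```

```bash
python3 - <<'E'
from h import *
s=sense();print(s["position"],s["eef_rot"],s["joint_positions"])
look("w5.png",(.6426,.2724),.09,.03)
d=get_image("top");save("t5.png",d["img"][95:265,90:400],2.5)
W=cloud(d);c=d["img"].astype(int)[103:223,201:321];S=W[103:223,201:321]
q=S[(c[...,0]-c[...,2]>45)];q=q[np.isfinite(q[:,0])];print("tray",cv2.minAreaRect(q[:,:2].astype(np.float32)))
E
```

```text
[0.64229558 0.27204482 0.1661525 ] [ 5.94299090e-05  7.42533939e-01  6.69808418e-01 -1.70818736e-04] [ 2.84073034e-01  5.89700647e-01  3.13779517e-01  1.29513115e+00
 -2.55596208e-04  1.95776420e+00]
5409 ((0.6427317261695862, 0.2735286056995392), (0.14735345542430878, 0.02800344116985798), 83.77095031738281) ((0.6429957747459412, 0.27349239587783813), 0.07482236623764038) z [0.02017617 0.02541268 0.02741175]
tray ((0.5898282527923584, -0.003945738077163696), (0.1315530240535736, 0.1965399533510208), 41.863128662109375)
```

View pics/w5.png

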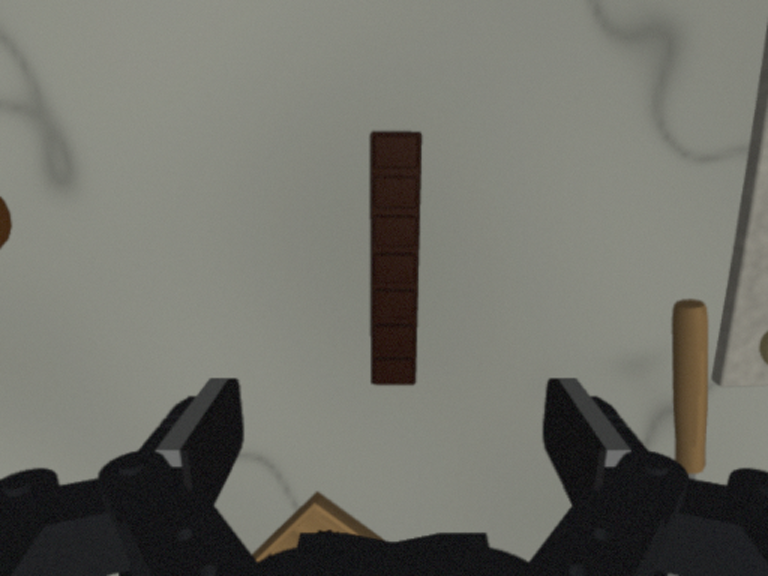

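View pics/t5.png

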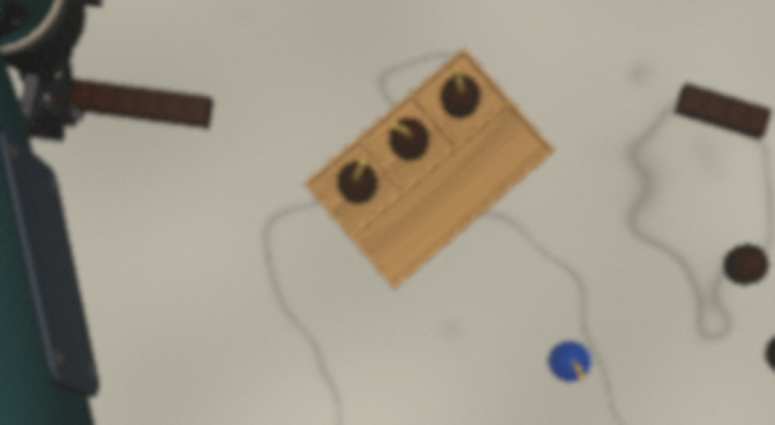

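All three cherries stand in cells at (357,182), (409,139) and (460,96), and the tray is unmoved. The bar is at (395,257) in the wrist view and measures (0.6427, 0.2735) at 84°, aligned with the tool. Gripping it.

>>> servo_tool(
  steps=[
    [[0.0005,0.0015,-0.045],[0,0,0],1],
    [[0,0,-0.045],[0,0,0],0.8],
    [[0,0,-0.035],[0,0,0],0.8],
    [[0,0,-0.02],[0,0,0],0.8],
    [[0,0,-0.0115],[0,0,0],0.8],
    [[0,0,0],[0,0,0],0.6],
    [[0,0,0],[0,0,0],0.4],
    [[0,0,0],[0,0,0],0.2],
  ],
)

```text
t: 21.88
position: [0.6435, 0.2741, 0.0112]
eef_rot: [0.0, 0.743, 0.669, 0.001]
ft_force: [-0.1, -0.2, 6.6]
width: 0.306
grasp_force: 59.9
```

>>> servo_tool(
  steps=[
    [[0,0,0],[0,0,0],0.2],
    [[0,0,0],[0,0,0],0.2],
    [[0,0,0],[0,0,0],0.2],
    [[0,0,0],[0,0,0],0.2],
    [[0,0,0],[0,0,0],0.2],
  ],
)

```text
t: 22.5
position: [0.6435, 0.2741, 0.0112]
eef_rot: [0.001, 0.743, 0.669, 0.001]
ft_force: [-0.6, -1.5, 6.5]
width: 0.306
grasp_force: 59.9
```

>>> servo_tool(
  steps=[
    [[0,0,0.02],[0,0,0],0.2],
    [[0,0,0.045],[0,0,0],0.2],
    [[0,0,0.05],[0,0,0],0.2],
    [[-0.01,-0.03,0],[0,0,4],0.2],
    [[-0.01,-0.03,0],[0,0,5],0.2],
    [[-0.01,-0.03,0],[0,0,5],0.2],
    [[-0.01,-0.03,0],[0,0,5],0.2],
    [[-0.01,-0.03,0],[0,0,5],0.2],
  ],
)

```text
t: 23.5
position: [0.5926, 0.1231, 0.1254]
eef_rot: [0.0, 0.586, 0.81, 0.0]
ft_force: [-0.0, -0.4, -1.1]
width: 0.305
grasp_force: 59.4
```

>>> servo_tool(
  steps=[
    [[-0.0055,-0.03,0],[0,0,5],0.2],
    [[-0.0055,-0.03,0],[0,0,5],0.2],
    [[-0.0055,-0.03,0],[0,0,5],0.2],
    [[-0.0055,-0.03,0],[0,0,5],0.2],
    [[-0.0055,-0.03,0],[0,0,4],0.2],
    [[0,0,0],[0,0,0],0.2],
    [[0,0,0],[0,0,0],0.2],
  ],
)

```text
t: 24.38
position: [0.5655, -0.0257, 0.1251]
eef_rot: [0.0, 0.407, 0.913, 0.0]
ft_force: [0.6, 0.1, -1.8]
width: 0.31
grasp_force: 59.4
```

```bash
python3 - <<'E'
from h import *
s=sense();print(s["position"],s["eef_rot"],s["width"])
d=get_image("wrist");save("w6.png",d["img"],1.5);W=cloud(d)
m=(W[...,2]>.105)&(W[...,2]<.14)&(np.hypot(W[...,0]-.566,W[...,1]+.026)<.09)
c=d["img"].astype(int);m&=(c[...,0]-c[...,2]>15)
q=W[m];print(len(q),cv2.minAreaRect(q[:,:2].astype(np.float32)),np.percentile(q[:,2],[2,50,98]))
E
```

```text
[ 0.56547752 -0.02571199  0.12512432] [2.26190461e-04 4.06881057e-01 9.13481102e-01 1.75423807e-04] 0.30971951546093857
13174 ((0.5582407116889954, -0.013233743607997894), (0.040873780846595764, 0.12051068991422653), 42.60393142700195) [0.13435066 0.13899739 0.1399635 ]
```

View pics/w6.png

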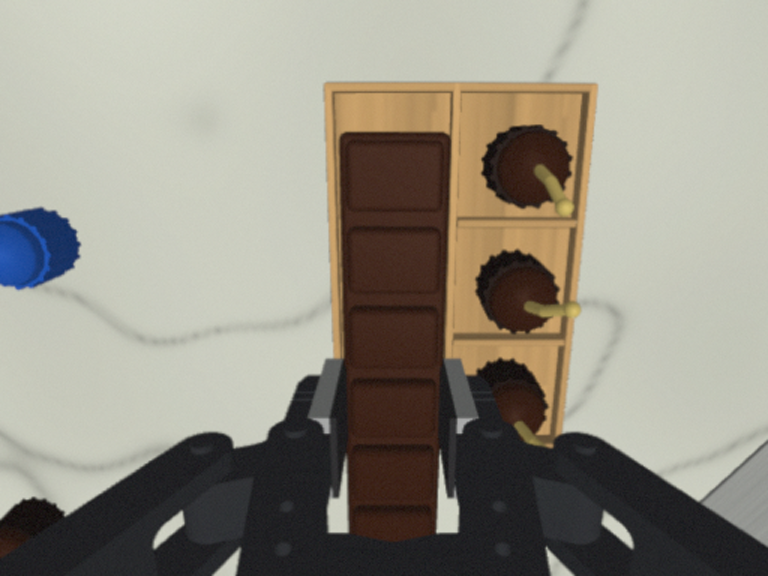

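The bar hangs level and lines up with the long cell, with the cherries to its right at (527,165), (518,293) and (512,405). I need to check the gripper's linkage width against the stems before lowering.

```bash
python3 - <<'E'
from h import *
s=sense();d=get_image("wrist");W=cloud(d);p=s["position"]
R=W-p;a=np.radians(42);lx=R[...,0]*np.cos(a)+R[...,1]*np.sin(a);ly=-R[...,0]*np.sin(a)+R[...,1]*np.cos(a)
print("grip lateral extents by height above TCP")
g=(d["img"].max(-1)<70)
for h in np.arange(0,.12,.01):
    m=(R[...,2]>=h)&(R[...,2]<h+.01)&g&(abs(lx)<.15)
    if m.sum()>20: print(round(h,2),m.sum(),np.round(np.percentile(lx[m],[1,99]),3),np.round(np.percentile(ly[m],[1,99]),3))
m=(W[...,2]>.045)&(W[...,2]<.08)&(lx>.03)&(lx<.12);print("stems",m.sum(),np.round(np.percentile(lx[m],[0,1,50,99]),3))
for v,u in [(300,393),(300,133),(290,325)]:print(np.round([lx[v,u],ly[v,u],R[v,u,2]],3))
E
```

```text
grip lateral extents by height above TCP
0.0 789 [-0.024  0.024] [-0.037  0.074]
0.01 14820 [-0.015  0.021] [-0.042  0.073]
0.02 760 [-0.026  0.026] [-0.008  0.012]
0.03 950 [-0.025  0.024] [-0.009  0.012]
0.04 2247 [-0.042  0.041] [-0.006  0.014]
0.05 8548 [-0.048  0.047] [-0.011  0.014]
0.06 5179 [-0.052  0.052] [-0.01   0.018]
0.07 10065 [-0.057  0.056] [0.002 0.018]
0.08 5853 [-0.059  0.055] [0.01  0.018]
stems 754 [0.059 0.06  0.064 0.074]
[0.039 0.013 0.054]
[-0.04   0.012  0.053]
[0.02  0.012 0.047]
```

>>> servo_tool(
  steps=[
    [[-0.002,-0.002,-0.03],[0,0,0],0.2],
    [[0,0,-0.03],[0,0,0],0.2],
    [[0,0,-0.025],[0,0,0],0.2],
    [[0,0,-0.015],[0,0,0],0.2],
    [[0,0,-0.005],[0,0,0],0.2],
    [[0,0,-0.003],[0,0,0],0.2],
    [[0,0,0],[0,0,0],0.2],
    [[0,0,0],[0,0,0],0.2],
  ],
)

```text
t: 25.48
position: [0.5636, -0.0281, 0.0173]
eef_rot: [0.0, 0.406, 0.914, 0.0]
ft_force: [0.2, -0.1, -1.9]
width: 0.307
grasp_force: 59.4
```

>>> servo_tool(
  steps=[
    [[0,0,-0.0015],[0,0,0],0.2],
    [[0,0,-0.001],[0,0,0],0.2],
    [[0,0,0],[0,0,0],0.2],
    [[0,0,0],[0,0,0],0.2],
  ],
)

```text
t: 25.98
position: [0.5633, -0.0281, 0.0143]
eef_rot: [-0.0, 0.406, 0.914, -0.0]
ft_force: [-0.7, 0.3, -1.0]
width: 0.309
grasp_force: 59.4
```

>>> servo_tool(
  steps=[
    [[0,0,-0.001],[0,0,0],0.2],
    [[0,0,0],[0,0,0],0.2],
    [[0,0,0],[0,0,0],0.2],
  ],
)

```text
t: 26.35
position: [0.5633, -0.0281, 0.0141]
eef_rot: [0.0, 0.406, 0.914, 0.0]
ft_force: [-4.9, 0.9, 13.3]
width: 0.307
grasp_force: 61.1
```

Contact. I'll open only a little, rise straight up, then move clear and check.

>>> servo_tool(
  steps=[
    [[0,0,0],[0,0,0],0.36],
    [[0,0,0],[0,0,0],0.42],
    [[0,0,0],[0,0,0],0.42],
    [[0,0,0.02],[0,0,0],0.42],
    [[0,0,0.04],[0,0,0],0.42],
    [[0,0,0.06],[0,0,0],0.42],
    [[0,0,0.06],[0,0,0],0.6],
    [[-0.05,-0.05,0.02],[0,0,0],0.8],
  ],
)

```text
t: 27.35
position: [0.5234, -0.0703, 0.2136]
eef_rot: [0.003, 0.405, 0.914, 0.001]
ft_force: [-0.4, -2.5, -1.5]
width: 0.794
grasp_force: 0.0
```

>>> servo_tool(
  steps=[
    [[-0.04,-0.04,0],[0,0,0],1],
    [[-0.04,-0.04,0],[0,0,0],1],
    [[0,0,0],[0,0,0],1],
    [[0,0,0],[0,0,0],1],
  ],
)

```text
t: 27.85
position: [0.441, -0.1506, 0.2104]
eef_rot: [0.0, 0.407, 0.914, 0.0]
ft_force: [-0.2, -0.3, 0.3]
width: 0.999
grasp_force: 0.0
```

```bash
python3 - <<'E'
from h import *
d=get_image("top");e=get_image("side")
a=cv2.resize(d["img"][95:265,90:410],None,fx=2.3,fy=2.3);b=cv2.resize(e["img"][130:240,190:350],None,fx=1.8,fy=1.8)
b=cv2.copyMakeBorder(b,0,0,0,a.shape[1]-b.shape[1],cv2.BORDER_CONSTANT)
save("t7.png",np.vstack([a,b]))
W=cloud(d);S=W[103:223,201:321].reshape(-1,3);S=S[np.isfinite(S[:,0])]
R=S-[.5898,-.0042,0];t=np.radians(42);x=R[:,0]*np.cos(t)+R[:,1]*np.sin(t);y=-R[:,0]*np.sin(t)+R[:,1]*np.cos(t)
m=(x<0)&(abs(y)<.1)&(R[:,2]>.02)
print("bar",m.sum(),cv2.minAreaRect(np.c_[x,y][m].astype(np.float32)),np.percentile(R[m,2],[5,50,95]))
for k in(-1,0,1):
    m=(abs(x-.03)<.03)&(abs(y-k*.064)<.03)&(R[:,2]>.022)&(R[:,2]<.046)
    print(k,cv2.minEnclosingCircle(np.c_[x,y][m].astype(np.float32)))
E
```

```text
bar 867 ((-0.09116530418395996, -0.0007864609360694885), (0.14958493411540985, 0.13751207292079926), 89.70294952392578) [0.02327302 0.02831212 0.27800528]
-1 ((0.02936461940407753, -0.06335514783859253), 0.019205840304493904)
0 ((0.028631826862692833, -0.0018177881138399243), 0.01828622631728649)
1 ((0.02928624488413334, 0.05997224524617195), 0.019013509154319763)
```

View pics/t7.png

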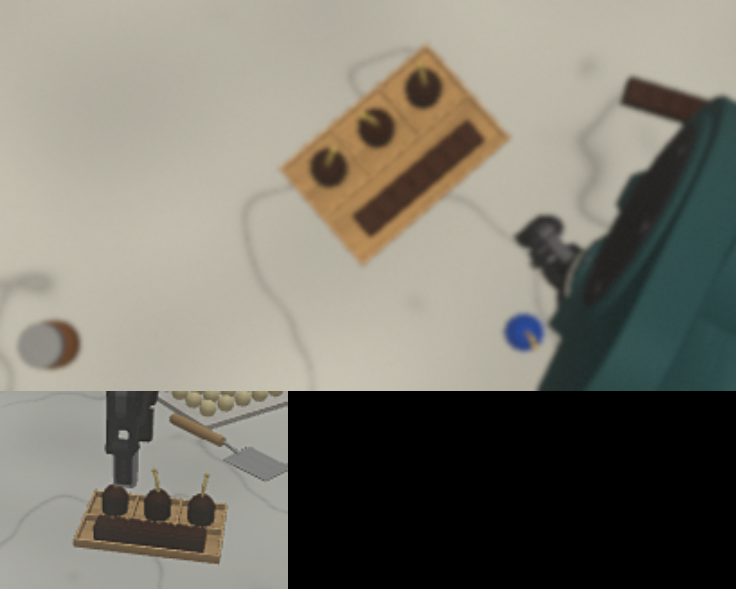

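The bar lies flat in the long cell, with its centre at about (418,178). The three cherries stand within their cells at (328,167), (376,127) and (424,88). The gripper is clear, so I'll hand in.

```bash
python3 -c "
from bench import hand_in
print(hand_in())"
```

```text
the job is handed in; nothing more can be done
None
```

The tray is packed and handed in at about 28 s of the 96 s allowed: the three stemmed cherries stand one to a square cell, the long bar lies flat in the long cell, and I moved nothing else.

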